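Re-set a ratchet-propped counter display board

ROBOT

A 6-joint arm with a two-finger parallel gripper is mounted at the origin on the work surface. World frame = base frame: x ahead of the robot, y to its left, z up, the work surface at z = 0. Lengths are in m, angles in rad, forces in N, time in s.
With the tool pointing down it reaches from about 0.375 to 0.9 m from the base axis. Payload 3.1 kg.
Tool frame: the origin (TCP) lies where the fingers leave the gripper's body, on its centre line; the fingertips stand 73 mm ahead of it and the grasp point (between the pads) lies 54 mm ahead of it; z points along the fingers, y is the line along which they close (so a half turn about z gives the same grasp; the last joint's range is limited). The gripper opens to 85 mm and grips with 20 to 120 N. Pads are 22 mm wide; open, the fingers measure 114 mm over their backs; the gripper's body (76 mm by 85 mm) begins 54 mm behind the grasp point. The pads swing forward as they close: fully open they stand 13 mm farther back than shut.
Start: joints at [1.123, 0.527, 1.433, -0, 1.181, -0.178], TCP at [0.167, 0.602, 0.304] pointing down, gripper open.
Joint ranges: [-3.08, 3.08], [-0.75, 2.2], [0.22, 2.44], [-1.43, 4.57], [0, 2.65], [-2.85, 2.85]. Speed limits (rad/s): [2.79, 2.79, 3.14, 3.14, 3.14, 3.14].

INTERFACE

Orientations are given as a unit quaternion [x, y, z, w].
In Python, from station import manip gives the robot as it stands.
- The arm moves only by the shell command python3 -m crank 'ROWS' [FORCE]. ROWS is JSON, a list of rows, each an object with "dp": the shift along the tool's x, y, z normalised to -1 to 1, where 1 is 50 cm, a list of three; "delta_rot": the turn, a rotation vector about the tool's x, y, z normalised to -1 to 1, where 1 is 2 pi rad, a list of three; "fingers": the opening, from -1 (shut) to 1 (fully open). A call has 1 to 12 rows; each row shifts and turns the commanded pose from where the row before left it, along the tool's axes as they then stand; what a row does not reach is not made up. A row lasts 1/12 s, in which the tool goes at most 41.7 mm and 7.16 degrees, less where a joint would pass 70% of its speed; a pose out of reach is approached as far as the arm can. A call with a number of a shift or a turn outside -1 to 1 is refused whole. A call with a gripper value outside its range is refused whole. The fingers move at their own pace and stop on an object; FORCE is the grip in N (left out, the last holds). Time passes only in rows, so rows that do not move let the fingers close. It gives the time, the measured TCP pose, the force, the opening and the grip force at its end, in the units of the state.
- manip.sense(): the state, without advancing time (a new reading comes with each control period).
- manip.snapshot(name): name is "scene" or "side" or "wrist"; returns (picture, depth): 400x640x3 uint8, red, green, blue; 400x640 float32, m along the optical axis (not along the pixel's ray), 0 where there is no reading.
- manip.camera_model(name): a dict with "fx", "fy", "cx", "cy" (pixels), "origin" and "attitude" of the camera in the world. Camera axes: x right, y up, looking along -z (the intrinsics and any distortion apply to the point x, -y, -z); pixel columns grow to the right and rows downward; lengths in m; the calibration is good to about 2 mm. A picture is of the moment at which its call begins: read the wrist's pose just before it. camera_model takes no time and is no camera call; for the wrist camera it gives the pose at the moment of the call.
- manip.sign_off(): hands the job in; it is judged then, once.
The state is a dict: "t": time; "q": joint angles; "qd": joint speeds; "tau": joint torques, N m; "tcp_pos": TCP position; "tool_rot": TCP orientation; "force": force on the tool from outside, world axes, zero at the start; "ft_torque": the same for the moment, N m; "finger_gap": opening from 0.0 (shut) to 1.0 (fully open); "gripper_force": force on a finger pad.
Only numpy, scipy, OpenCV 4.12 (cv2) and the standard library are available. Lean on these libraries where they do the work, as an engineer would, in place of code of your own. Each camera call takes 0.05 s, during which the arm holds its last target. There are 200 camera calls.

TASK

The sloping plywood display board on the counter is propped too steep, in its third or fourth notch. Work it up by its T-handle past the last notch until you feel it come to its stop at the top, where the pawl is thrown clear, let it down flat by hand so that the pawl re-arms, then raise it again and leave it propped, hands off, in the second notch up from flat. Do not force it at the top stop, never let the board drop, and leave the bottles, cans and snack packs where they stand.

Things in the scene. Friction and masses are not known exactly. Their poses are not given: they have to be found in the camera images.
- stand: Wooden stand fixed on the counter, 210 x 260 mm base, that carries the board. Origin under its middle on the counter; its z is up, its -x side is the side of the board's T-handle, its y is parallel to the hinge. Its place and yaw vary.
- hinge (a point): Middle of the board's hinge pin, on the +x side of the stand, 85 mm from the stand's origin along its x and 130 mm above the counter. The hinge axis is the stand's y.
- board: Plywood board 170 long, 200 wide, 10 mm thick, 0.4 to 0.55 kg, hinged on the pin; origin on the hinge axis at the pin's middle. Its -x axis runs along the board to the T-handle, its z is the panel's normal. Board angle = angle between its z and the vertical: 0 when flat, on its rest. Free of the pawl, nothing holds it up but the hand (1.5 to 3 N at the handle); over 1.2 rad/s (0.25 m/s at the handle) is a drop.
- ratchet (a point): Hub of the toothed steel plate on the hinge axis, on the board's +y side, 123 mm from the pin's middle; it turns with the board. Four notches hold the board at 8.7, 19.7, 30.7 and 41.7 degrees; it starts in the third or the fourth. To catch a notch, raise the board 1.5 to 9 degrees above it, then let it down onto it.
- top_stop (a point): Hub of the trip cam on the hinge axis, 139 mm from the pin's middle on the +y side. The cam's setting is not known: lifting past the fourth notch it throws the pawl clear somewhere between 54 and 77 degrees, and 1 to 2 degrees further the board meets a hard stop, the sure sign that the pawl is clear. The board then passes all notches on the way down; from 6 to 1 degrees above flat the pawl is put back in.
- handle (a point): Middle of the T-handle's crossbar: wooden cylinder 40 mm long, 20 mm diameter, flat ends, axis parallel to the hinge, on a 10 mm steel stem at the middle of the board's free edge; 215 mm from the hinge axis, 45 mm beyond the edge. Pinched from above across its two ends it turns between the finger pads as the board tilts. At the top stop, more than about 13 N of lift beyond the board's weight square to the board is forcing it.
- pawl: Steel pawl, a 70 mm arm with an 8 mm roller at its top, on the +y side of the stand, tipped by the board's steel plates and held by its own weight. Origin on its pivot axis, at the middle of the stand's width. Not tilted (0 rad): leaning into the notches; turned 0.66 rad, its top towards the handle's side: thrown clear. It need not be touched.
- can0: Brass-coloured can with a paper band and a pale lid, 66 mm diameter, 75 mm high, near the handle on the stand's +y side; origin under its middle. To be left alone.
- can1: Brass-coloured can with a paper band and a pale lid, 66 mm diameter, 75 mm high, beyond the pawl on the stand's +y side; origin under its middle. To be left alone.
- bars0: Snack pack 100 x 60 x 22 mm lying on the counter on the stand's -y side, under another; origin under its middle. To be left alone.
- bars1: Snack pack 90 x 60 x 22 mm lying on the other pack; origin under its middle. To be left alone.
- bottle0: Green glass bottle, 62 mm diameter, 230 mm high, standing at the left of the counter; origin under its middle. To be left alone.
- bottle1: Green glass bottle, 62 mm diameter, 230 mm high, standing at the left of the counter; origin under its middle. To be left alone.
- bottle2: Green glass bottle, 62 mm diameter, 230 mm high, standing at the right of the counter; origin under its middle. To be left alone.
- bottle3: Green glass bottle, 62 mm diameter, 230 mm high, standing at the right of the counter; origin under its middle. To be left alone.

How it is judged:
By the outcome, as a careful person would: the job done as asked, in the order asked, and still so for the second after the job is handed in, with the robot touching nothing.
It also fails if it takes over 72 s, if anything falls off the work surface, if the arm or the gripper's body presses on something with over 40 N, if the wrist force passes 120 N, or if a joint passes its speed limit or range.

## Working session

There is one attempt and no reset: what is moved stays moved. The work goes in short steps, Python scripts to look and compute and a shell command to move; the robot and the scene stay as the last step left them, time stands still between calls to the robot, and variables do not carry over. Pictures are saved under pics/ and viewed, at most 10 in all, crops included, and the job is handed in when it is done.

```bash
ls; mkdir -p pics; cat > h.py <<'E'
import numpy as np,cv2
from scipy.spatial.transform import Rotation as R
from station import manip
def shot(name,fn):
    m=manip.camera_model(name); p,d=manip.snapshot(name)
    cv2.imwrite('pics/%s.png'%fn,p[:,:,::-1]); np.savez('pics/%s.npz'%fn,p=p,d=d,**{k:np.array(v) for k,v in m.items()})
    return p,d,m
def pts(m,d):
    v,u=np.mgrid[0:d.shape[0],0:d.shape[1]]
    c=np.stack([(u-m['cx'])/m['fx']*d,-(v-m['cy'])/m['fy']*d,-d],-1)
    A=np.array(m['attitude']); A=R.from_quat(A).as_matrix() if A.size==4 else A
    return c@A.T+np.array(m['origin'])
E
python3 - <<'E'
from h import *
for n in('scene','side'):
    p,d,m=shot(n,n+'1'); print(m, (d>0).mean())
s=manip.sense(); print(s)
a=cv2.imread('pics/scene1.png');b=cv2.imread('pics/side1.png')
E
```

```text
pics
{'fx': 432.3409875457222, 'fy': 432.3409875457222, 'cx': 321.242830441398, 'cy': 200.42568267824785, 'origin': array([1.67057848, 0.13426906, 0.96830761]), 'attitude': array([0.29352082, 0.32162309, 0.67926911, 0.59076018])} 0.9960546875
{'fx': 447.26924634190607, 'fy': 447.26924634190607, 'cx': 317.9360667852013, 'cy': 190.515050419307, 'origin': array([ 0.4413396 , -0.98360572,  1.127811  ]), 'attitude': array([ 0.37443732, -0.01670051, -0.05550293,  0.92543893])} 0.99600390625
{'t': 0.1, 'q': array([ 1.12249074e+00,  5.28389236e-01,  1.43380177e+00,  1.99970053e-05,
        1.18142145e+00, -1.78508747e-01]), 'qd': array([-0.00047638, -0.00325656, -0.00238322, -0.00045956,  0.00030372,
        0.00255901]), 'tau': array([ 3.77062233e-04, -4.43306744e+01, -1.78587145e+01, -2.56839767e-04,
        3.93426410e-03, -6.78016150e-06]), 'tcp_pos': array([0.16632877, 0.60192246, 0.30301271]), 'tool_rot': array([ 1.34493355e-01,  9.90913981e-01, -9.57855336e-04, -3.20149504e-04]), 'force': array([ 0.26799304,  0.21352132, -0.06139278]), 'ft_torque': array([ 0.01293762,  0.01566903, -0.02145632]), 'gripper_force': 0.0, 'finger_gap': 1.0017450626063198}
```

View pics/scene1.png

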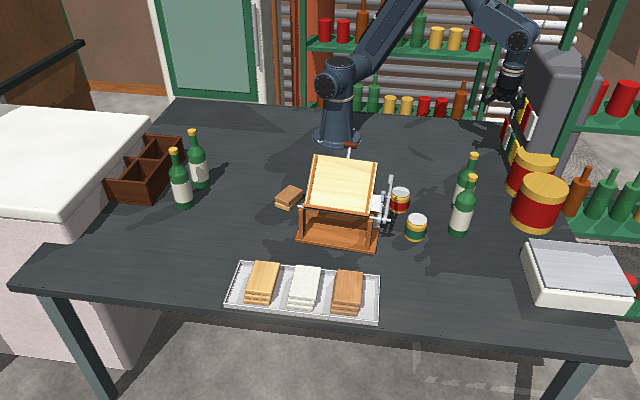

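View pics/side1.png

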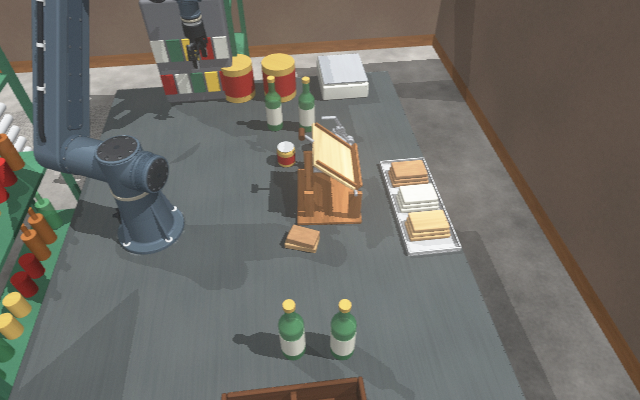

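The scene view shows the board at about (342,182), with the T-handle at (350,147) behind its top edge. The cans are at (400,200) and (416,227), and the pawl plates at (385,200). In the side view the board is at (337,155) and the handle at (302,133), with the bottles well clear of both. Next I'll measure the board plane and handle from depth.

```bash
python3 - <<'E'
from h import *
for n,(c0,c1,r0,r1) in {'scene':(300,385,150,220),'side':(305,365,120,195)}.items():
    z=np.load('pics/%s1.npz'%n); P=pts(z,z['d'])
    hsv=cv2.cvtColor(z['p'],cv2.COLOR_RGB2HSV)
    M=np.zeros(hsv.shape[:2],bool); M[r0:r1,c0:c1]=1
    M&=(hsv[...,0]>16)&(hsv[...,0]<32)&(hsv[...,1]>40)&(hsv[...,2]>170)
    M=cv2.erode(M.astype(np.uint8),np.ones((3,3)))>0
    Q=P[M]; c=np.median(Q,0)
    for _ in range(4):
        u,s,v=np.linalg.svd(Q-Q.mean(0),full_matrices=False); nn=v[2]*np.sign(v[2][2]); r=(Q-Q.mean(0))@nn; Q=Q[abs(r)<max(.004,2*r.std())]
    print(n,len(Q),Q.mean(0),nn,'tilt',np.degrees(np.arccos(nn[2])),'yaw',np.degrees(np.arctan2(-nn[1],-nn[0])),r.std())
    yaw=np.arctan2(-nn[1],-nn[0]); X=np.array([np.cos(yaw),np.sin(yaw),0]);Y=np.array([-X[1],X[0],0])
    print(' extents along Y',np.percentile(Q@Y,[.5,99.5]),'z',np.percentile(Q[:,2],[.5,99.5]),'x',np.percentile(Q@X,[.5,99.5]))
    # min-area rect for hinge-direction
    D=np.cross(Y,nn); uv=np.stack([Q@Y,Q@D],1).astype(np.float32); print(' rect',cv2.minAreaRect(uv))
# handle
for n,(c0,c1,r0,r1) in {'scene':(340,362,138,158),'side':(294,316,122,146)}.items():
    z=np.load('pics/%s1.npz'%n); P=pts(z,z['d']); print(n)
    hsv=cv2.cvtColor(z['p'],cv2.COLOR_RGB2HSV)
    for r in range(r0,r1,2): print(r,' '.join('%d,%d:%d'%(hsv[r,c,0],hsv[r,c,1],P[r,c,2]*1000) for c in range(c0,c1,2)))
im=[cv2.resize(cv2.imread('pics/scene1.png')[125:255,270:430],None,fx=3.5,fy=3.5)[:,:400+150]]
a=cv2.resize(cv2.imread('pics/scene1.png')[130:260,290:430],(400,371)); b=cv2.resize(cv2.imread('pics/side1.png')[105:235,260:400],(400,371))
cv2.imwrite('pics/crop1.png',np.hstack([a,b]))
E
```

```text
scene 1767 [0.59033185 0.07180321 0.20393253] [ 0.65693499 -0.0571585   0.75177744] tilt 41.255419219971586 yaw 175.02734100996773 0.002142660613578919
 extents along Y [-0.20242882 -0.04042282] z [0.16622518 0.24317978] x [-0.62578142 -0.53694896]
 rect ((-0.12082680314779282, -0.3114614486694336), (0.16516534984111786, 0.13717499375343323), 1.0632253885269165)
side 972 [0.59439176 0.0729022  0.19680401] [ 0.6607255  -0.05866041  0.748332  ] tilt 41.5539039178191 yaw 174.92647863386384 0.0013222724813578128
 extents along Y [-0.20166365 -0.02162493] z [0.13672697 0.24484263] x [-0.6514038  -0.53128282]
 rect ((-0.11682111024856567, -0.31564557552337646), (0.16534774005413055, 0.19237524271011353), 89.8230209350586)
scene
138 105,70:42 103,69:34 103,73:32 104,70:26 106,68:36 105,77:42 104,67:968 105,73:10 104,69:12 104,72:13 90,5:0
140 104,68:29 104,75:21 104,83:26 104,85:23 103,88:23 104,80:28 106,83:14 104,72:16 105,70:13 104,76:10 94,14:0
142 104,70:19 103,81:15 10,150:280 11,173:281 11,174:280 11,176:280 11,171:281 11,115:280 11,50:11 105,64:4 108,14:-3
144 106,69:12 103,87:9 11,
[... 1255 characters left out ...]
,2:0 11,43:275 12,119:279 11,119:278 14,93:272 45,22:-1 51,18:-5 60,5:0 19,75:245 24,62:242
134 90,5:0 60,7:0 12,38:278 11,115:283 11,120:282 13,75:268 50,7:-2 60,5:-6 60,5:-3 18,78:240 23,62:242
136 90,5:0 68,9:-2 12,45:276 12,100:276 13,102:273 12,61:272 107,11:261 98,6:0 40,7:1 18,77:241 23,62:243
138 70,7:2 60,5:0 13,41:268 13,101:266 12,98:272 14,80:1127 135,4:259 107,9:253 107,11:254 20,67:243 22,65:239
140 70,7:-4 30,2:-1 75,5:-2 12,52:262 14,63:261 30,10:0 45,5:0 0,5:248 108,8:245 109,10:246 21,50:241
142 70,7:0 60,2:1 60,5:3 60,5:-3 80,7:-5 50,7:2 60,7:0 45,9:0 45,9:-2 16,29:242 22,73:243
144 70,7:2 90,2:2 45,5:-1 90,9:-3 90,7:0 40,7:-1 23,12:-1 13,22:-2 15,32:-5 18,78:240 21,74:243
```

View pics/crop1.png

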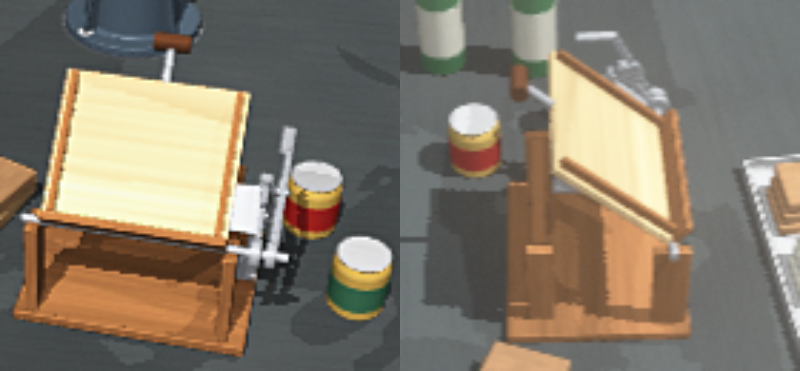

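The board normal tilts 41.4°, so it starts in the fourth notch. The handle top is near z = 0.28, and the model gives a centre height of 0.273, which agrees. Next I'll work out the handle centre and the hinge.

```bash
python3 - <<'E'
from h import *
yaw=np.radians(-5.0); X=np.array([np.cos(yaw),np.sin(yaw),0]);Y=np.array([-X[1],X[0],0])
rays=[]
for n,(c0,c1,r0,r1) in {'scene':(336,362,138,152),'side':(292,308,122,146)}.items():
    z=np.load('pics/%s1.npz'%n); P=pts(z,z['d'])
    hsv=cv2.cvtColor(z['p'],cv2.COLOR_RGB2HSV)
    M=np.zeros(hsv.shape[:2],bool); M[r0:r1,c0:c1]=1
    M&=(hsv[...,0]>7)&(hsv[...,0]<16)&(hsv[...,1]>60)&(P[...,2]>.25)&(P[...,2]<.3)
    Q=P[M]; c=Q.mean(0); d=c-z['origin']; d/=np.linalg.norm(d); rays.append((z['origin'],d))
    print(n,M.sum(),c,c+.007*d,'Y span',np.ptp(Q@Y))
(o1,d1),(o2,d2)=rays
t=np.linalg.lstsq(np.stack([d1,-d2],1),o2-o1,rcond=None)[0]
a,b=o1+t[0]*d1,o2+t[1]*d2; H=(a+b)/2; print('two-ray',a,b)
th=np.radians(41.7); hin=H+.215*np.cos(th)*X; hin[2]=.130
print('handle',H,'hinge',hin,'expected z',.13+.215*np.sin(th))
print('TCP target above',H+[0,0,.054])
E
```

```text
scene 78 [0.51309852 0.08569785 0.2765444 ] [0.50709373 0.08544587 0.27295566] Y span 0.03939473789745994
side 71 [0.50441695 0.07920289 0.27622839] [0.50474081 0.08465978 0.27185603] Y span 0.04224027386650121
two-ray [0.5046939  0.08534517 0.27152141] [0.5047751  0.08523754 0.27139309]
handle [0.5047345  0.08529135 0.27145725] hinge [0.66465085 0.07130049 0.13      ] expected z 0.2730245262506876
TCP target above [0.5047345  0.08529135 0.32545725]
```

```bash
python3 -m crank '[{"dp":[0,0,-0.078],"delta_rot":[0,0,0],"fingers":1},{"dp":[0,0,-0.078],"delta_rot":[0,0,-0.0145],"fingers":1},{"dp":[0,0,-0.078],"delta_rot":[0,0,-0.0145],"fingers":1}]'
python3 -m crank '[{"dp":[-0.042,-0.054,0],"delta_rot":[0,0,0],"fingers":1},{"dp":[-0.042,-0.054,0],"delta_rot":[0,0,0],"fingers":1},{"dp":[-0.042,-0.054,0],"delta_rot":[0,0,0],"fingers":1},{"dp":[-0.042,-0.054,0],"delta_rot":[0,0,0],"fingers":1},{"dp":[-0.042,-0.054,0],"delta_rot":[0,0,0],"fingers":1},{"dp":[-0.042,-0.054,0],"delta_rot":[0,0,0],"fingers":1},{"dp":[-0.042,-0.054,0],"delta_rot":[0,0,0],"fingers":1},{"dp":[-0.042,-0.054,0],"delta_rot":[0,0,0],"fingers":1},{"dp":[-0.042,-0.054,0],"delta_rot":[0,0,0],"fingers":1}]'
python3 -m crank '[{"dp":[-0.042,-0.054,0],"delta_rot":[0,0,0],"fingers":1},{"dp":[-0.042,-0.054,0],"delta_rot":[0,0,0],"fingers":1},{"dp":[-0.042,-0.054,0],"delta_rot":[0,0,0],"fingers":1},{"dp":[-0.042,-0.054,0],"delta_rot":[0,0,0],"fingers":1},{"dp":[-0.042,-0.054,0],"delta_rot":[0,0,0],"fingers":1},{"dp":[-0.042,-0.054,0],"delta_rot":[0,0,0],"fingers":1},{"dp":[-0.042,-0.054,0],"delta_rot":[0,0,0],"fingers":1},{"dp":[-0.042,-0.054,0],"delta_rot":[0,0,0],"fingers":1},{"dp":[-0.042,-0.054,0],"delta_rot":[0,0,0],"fingers":1},{"dp":[0,0,0],"delta_rot":[0,0,0],"fingers":1},{"dp":[0,0,0],"delta_rot":[0,0,0],"fingers":1}]'
python3 - <<'E'
from h import *
shot('wrist','w1'); s=manip.sense(); print(s['tcp_pos'],R.from_quat(s['tool_rot']).as_matrix().round(3))
E
```

```text
t: 0.35
tcp_pos: [0.1663, 0.6018, 0.4209]
tool_rot: [0.042, 0.999, -0.002, -0.001]
force: [0.0, 0.8, 0.1]
finger_gap: 0.999
gripper_force: 0.0
t: 1.1
tcp_pos: [0.3338, 0.3422, 0.4206]
tool_rot: [0.044, 0.999, -0.0, -0.0]
force: [0.5, 0.6, -0.5]
finger_gap: 1.003
gripper_force: 0.0
t: 2.02
tcp_pos: [0.5012, 0.0837, 0.4202]
tool_rot: [0.046, 0.999, 0.0, -0.001]
force: [-0.6, 0.4, 0.5]
finger_gap: 1.003
gripper_force: 0.0
[0.50036067 0.08473322 0.42027075] [[-0.996  0.089 -0.002]
 [ 0.089  0.996  0.001]
 [ 0.002  0.    -1.   ]]
```

View pics/w1.png

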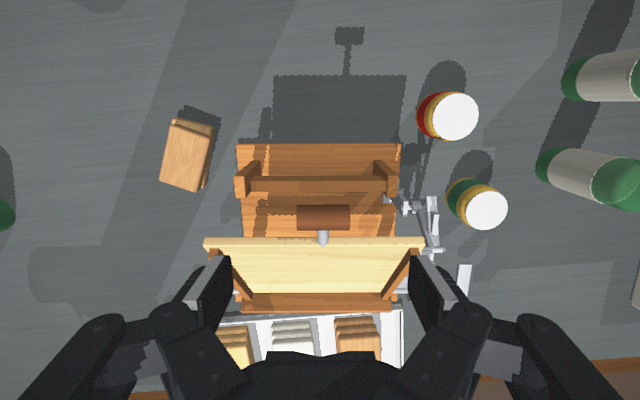

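The wrist view shows the handle crossbar at about (323,217). It is parallel to the finger line and centred between the fingers, with the pawl at (430,215) and the cans to the right. I'll take its position from the mask.

```bash
python3 - <<'E'
from h import *
z=np.load('pics/w1.npz'); P=pts(z,z['d']); hsv=cv2.cvtColor(z['p'],cv2.COLOR_RGB2HSV)
M=np.zeros((400,640),bool); M[195:240,280:365]=1
M&=(P[...,2]>.262)&(P[...,2]<.3)&(hsv[...,1]>90)
Q=P[M]; c=Q.mean(0); d=c-z['origin']; d/=np.linalg.norm(d); H=c+.0075*d
r=cv2.minAreaRect(Q[:,:2].astype(np.float32)); print(M.sum(),c,H,r)
s=manip.sense(); T=R.from_quat(s['tool_rot']).as_matrix()
print('shift tool (m)',T.T@(H+[0,0,.054]-s['tcp_pos']))
E
```

```text
1379 [0.50506188 0.08507511 0.27986931] [0.50776214 0.08490096 0.27287444] ((0.5070890188217163, 0.08481444418430328), (0.03982095420360565, 0.019133249297738075), 84.57137298583984)
shift tool (m) [-0.00754214  0.00078956  0.09338187]
```

```bash
python3 -m crank '[{"dp":[-0.0026,0,0.04],"delta_rot":[0,0,0],"fingers":1},{"dp":[-0.0026,0,0.04],"delta_rot":[0,0,0],"fingers":1},{"dp":[-0.0026,0,0.04],"delta_rot":[0,0,0],"fingers":1},{"dp":[-0.0026,0,0.04],"delta_rot":[0,0,0],"fingers":1},{"dp":[-0.0026,0,0.032],"delta_rot":[0,0,0],"fingers":1},{"dp":[0,0,0],"delta_rot":[0,0,0],"fingers":1}]' 30
python3 -m crank '[{"dp":[0,0,0],"delta_rot":[0,0,0],"fingers":-1},{"dp":[0,0,0],"delta_rot":[0,0,0],"fingers":-1},{"dp":[0,0,0],"delta_rot":[0,0,0],"fingers":-1},{"dp":[0,0,0],"delta_rot":[0,0,0],"fingers":-1},{"dp":[0,0,0],"delta_rot":[0,0,0],"fingers":-1},{"dp":[0,0,0],"delta_rot":[0,0,0],"fingers":-1},{"dp":[0,0,0],"delta_rot":[0,0,0],"fingers":-1},{"dp":[0,0,0],"delta_rot":[0,0,0],"fingers":-1}]' 30
```

```text
t: 2.57
tcp_pos: [0.5044, 0.0861, 0.3219]
tool_rot: [0.043, 0.999, 0.0, -0.004]
force: [-0.2, -0.2, -0.2]
finger_gap: 0.998
gripper_force: 0.0
t: 3.23
tcp_pos: [0.5069, 0.0851, 0.3256]
tool_rot: [0.044, 0.999, 0.0, 0.0]
force: [-2.7, 3.4, 4.9]
finger_gap: 0.464
gripper_force: 36.0
```

The handle is gripped at a 39.4 mm opening. Next is an arc table in tool units.

```bash
python3 - <<'E'
import numpy as np
a=[41.7,44,46,48,50,52]+list(range(53,81))
for p,q in zip(a,a[1:]):
    p,q=np.radians([p,q]); print('%.0f %.4f %.4f'%(np.degrees(q),.43*(np.cos(q)-np.cos(p)),-.43*(np.sin(q)-np.sin(p))))
E
```

```text
44 -0.0117 -0.0127
46 -0.0106 -0.0106
48 -0.0110 -0.0102
50 -0.0113 -0.0098
52 -0.0117 -0.0094
53 -0.0060 -0.0046
54 -0.0060 -0.0045
55 -0.0061 -0.0044
56 -0.0062 -0.0043
57 -0.0063 -0.0041
58 -0.0063 -0.0040
59 -0.0064 -0.0039
60 -0.0065 -0.0038
61 -0.0065 -0.0037
62 -0.0066 -0.0036
63 -0.0067 -0.0035
64 -0.0067 -0.0033
65 -0.0068 -0.0032
66 -0.0068 -0.0031
67 -0.0069 -0.0030
68 -0.0069 -0.0029
69 -0.0070 -0.0028
70 -0.0070 -0.0026
71 -0.0071 -0.0025
72 -0.0071 -0.0024
73 -0.0072 -0.0023
74 -0.0072 -0.0021
75 -0.0072 -0.0020
76 -0.0073 -0.0019
77 -0.0073 -0.0018
78 -0.0073 -0.0016
79 -0.0074 -0.0015
80 -0.0074 -0.0014
```

```bash
cat > ck.py <<'E'
# angle of the handle about the hinge, force lifting square to the board; exit 1 when over the limit given
import sys
from h import *
s=manip.sense(); T=R.from_quat(s['tool_rot']).as_matrix()
g=s['tcp_pos']+T[:,2]*.054; hin=np.array([.6665,.0711,.13]); X=np.array([.9962,-.0872,0])
v=g-hin; a,b=-v@X,v[2]; th=np.arctan2(b,a)
f=s['force']; N=np.sin(th)*X+np.cos(th)*np.array([0,0,1]); Rd=-np.cos(th)*X+np.sin(th)*np.array([0,0,1])
down=-f@N
print('t %.2f th %.1f r %.1f down %.1f rad %.1f lat %.1f gap %.3f'%(s['t'],np.degrees(th),1e3*np.hypot(a,b),down,f@Rd,f@np.array([.0872,.9962,0]),s['finger_gap']))
if len(sys.argv)>1 and down>float(sys.argv[1]): print('STOP'); sys.exit(1)
E
python3 ck.py
```

```text
t 3.23 th 41.5 r 213.8 down -1.7 rad 5.5 lat 3.2 gap 0.464
```

```bash
python3 -m crank '[{"dp":[-0.0117,0,-0.0127],"delta_rot":[0,0,0],"fingers":-1},{"dp":[-0.0106,0,-0.0106],"delta_rot":[0,0,0],"fingers":-1}]' && python3 ck.py 9 && python3 -m crank '[{"dp":[-0.011,0,-0.0102],"delta_rot":[0,0,0],"fingers":-1},{"dp":[-0.0113,0,-0.0098],"delta_rot":[0,0,0],"fingers":-1},{"dp":[-0.0117,0,-0.0094],"delta_rot":[0,0,0],"fingers":-1},{"dp":[0,0,0],"delta_rot":[0,0,0],"fingers":-1},{"dp":[0,0,0],"delta_rot":[0,0,0],"fingers":-1}]'; python3 ck.py
```

```text
t: 3.4
tcp_pos: [0.5169, 0.0842, 0.3359]
tool_rot: [0.044, 0.999, 0.001, -0.003]
force: [-2.7, 5.1, -2.6]
finger_gap: 0.462
gripper_force: 35.1
t 3.40 th 45.3 r 213.8 down 4.1 rad 0.4 lat 4.9 gap 0.462
t: 3.82
tcp_pos: [0.5347, 0.0826, 0.3513]
tool_rot: [0.044, 0.999, 0.001, -0.002]
force: [-2.9, 3.4, 1.3]
finger_gap: 0.457
gripper_force: 35.4
t 3.82 th 51.6 r 213.4 down 1.7 rad 3.0 lat 3.1 gap 0.457
```

```bash
q(){ sed -n '1,0p'; }
python3 -m crank '[{"dp":[-0.006,0,-0.0046],"delta_rot":[0,0,0],"fingers":-1},{"dp":[0,0,0],"delta_rot":[0,0,0],"fingers":-1}]' >/dev/null && python3 ck.py 6.5 && 
python3 -m crank '[{"dp":[-0.006,0,-0.0045],"delta_rot":[0,0,0],"fingers":-1},{"dp":[0,0,0],"delta_rot":[0,0,0],"fingers":-1}]' >/dev/null && python3 ck.py 6.5 && 
python3 -m crank '[{"dp":[-0.0061,0,-0.0044],"delta_rot":[0,0,0],"fingers":-1},{"dp":[0,0,0],"delta_rot":[0,0,0],"fingers":-1}]' >/dev/null && python3 ck.py 6.5 && 
python3 -m crank '[{"dp":[-0.0062,0,-0.0043],"delta_rot":[0,0,0],"fingers":-1},{"dp":[0,0,0],"delta_rot":[0,0,0],"fingers":-1}]' >/dev/null && python3 ck.py 6.5 && 
python3 -m crank '[{"dp":[-0.0063,0,-0.0041],"delta_rot":[0,0,0],"fingers":-1},{"dp":[0,0,0],"delta_rot":[0,0,0],"fingers":-1}]' >/dev/null && python3 ck.py 6.5 && 
python3 -m crank '[{"dp":[-0.0063,0,-0.004],"delta_rot":[0,0,0],"fingers":-1},{"dp":[0,0,0],"delta_rot":[0,0,0],"fingers":-1}]' >/dev/null && python3 ck.py 6.5 && 
python3 -m crank '[{"dp":[-0.0064,0,-0.0039],"delta_rot":[0,0,0],"fingers":-1},{"dp":[0,0,0],"delta_rot":[0,0,0],"fingers":-1}]' >/dev/null && python3 ck.py 6.5 && 
python3 -m crank '[{"dp":[-0.0065,0,-0.0038],"delta_rot":[0,0,0],"fingers":-1},{"dp":[0,0,0],"delta_rot":[0,0,0],"fingers":-1}]' >/dev/null && python3 ck.py 6.5
```

```text
t 3.98 th 52.6 r 213.4 down 3.5 rad 3.5 lat 3.0 gap 0.466
t 4.15 th 53.6 r 213.4 down 1.6 rad 2.7 lat 4.5 gap 0.460
t 4.32 th 54.6 r 213.4 down 2.1 rad 2.7 lat 2.5 gap 0.462
t 4.48 th 55.6 r 213.3 down 2.3 rad 3.0 lat 4.6 gap 0.464
t 4.65 th 56.6 r 213.3 down 3.4 rad 2.9 lat 4.7 gap 0.466
t 4.82 th 57.6 r 213.2 down 2.3 rad 2.3 lat 4.3 gap 0.464
t 4.98 th 58.6 r 213.2 down 2.7 rad 2.9 lat 3.5 gap 0.465
t 5.15 th 59.1 r 213.2 down 6.0 rad 2.9 lat 3.1 gap 0.458
```

```bash

python3 -m crank '[{"dp":[0,0,0],"delta_rot":[0,0,0],"fingers":-1}]' >/dev/null && python3 ck.py 9 && 
python3 -m crank '[{"dp":[-0.002,0,-0.0011],"delta_rot":[0,0,0],"fingers":-1},{"dp":[0,0,0],"delta_rot":[0,0,0],"fingers":-1}]' >/dev/null && python3 ck.py 8.5 && 
python3 -m crank '[{"dp":[-0.002,0,-0.0011],"delta_rot":[0,0,0],"fingers":-1},{"dp":[0,0,0],"delta_rot":[0,0,0],"fingers":-1}]' >/dev/null && python3 ck.py 8.5
```

```text
t 5.23 th 59.1 r 213.2 down 6.1 rad 1.7 lat 4.9 gap 0.463
t 5.40 th 59.2 r 213.2 down 7.6 rad 1.9 lat 3.6 gap 0.458
t 5.57 th 59.3 r 213.2 down 8.3 rad 1.9 lat 3.5 gap 0.459
```

The board has stopped at 59.2° while the force climbs from 2.5 to 8.3 N, so this is the top stop. I'll check the pawl in a picture.

```bash
python3 - <<'E'
from h import *
shot('scene','scene2'); shot('side','side2')
a=cv2.resize(cv2.imread('pics/scene2.png')[130:260,290:430],(400,371)); b=cv2.resize(cv2.imread('pics/side2.png')[105:235,260:400],(400,371))
cv2.imwrite('pics/crop2.png',np.hstack([a,b]))
E
```

```text
(no output)
```

View pics/crop2.png

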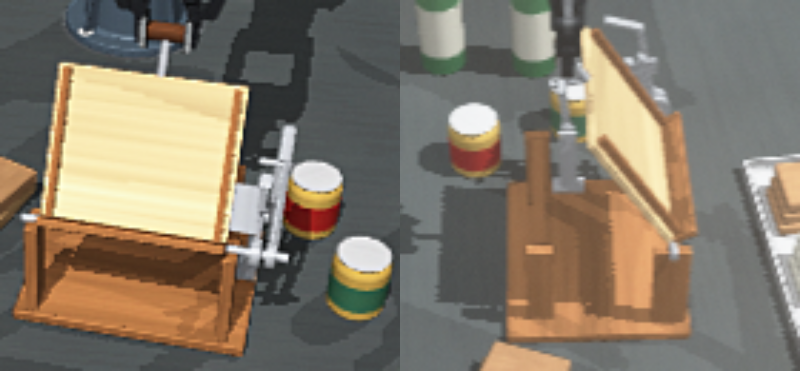

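```bash
python3 - <<'E'
import numpy as np
a=[59.3]+[58,56]+list(range(54,7,-2))+[7,6,5,4,3,2,1,0]
for p,q in zip(a,a[1:]):
    p,q=np.radians([p,q]); print('%.0f %.4f %.4f'%(np.degrees(q),.43*(np.cos(q)-np.cos(p)),-.43*(np.sin(q)-np.sin(p))))
E
```

```text
58 0.0083 0.0051
56 0.0126 0.0082
54 0.0123 0.0086
52 0.0120 0.0090
50 0.0117 0.0094
48 0.0113 0.0098
46 0.0110 0.0102
44 0.0106 0.0106
42 0.0102 0.0110
40 0.0098 0.0113
38 0.0094 0.0117
36 0.0090 0.0120
34 0.0086 0.0123
32 0.0082 0.0126
30 0.0077 0.0129
28 0.0073 0.0131
26 0.0068 0.0134
24 0.0063 0.0136
22 0.0059 0.0138
20 0.0054 0.0140
18 0.0049 0.0142
16 0.0044 0.0144
14 0.0039 0.0145
12 0.0034 0.0146
10 0.0029 0.0147
8 0.0023 0.0148
7 0.0010 0.0074
6 0.0008 0.0075
5 0.0007 0.0075
4 0.0006 0.0075
3 0.0005 0.0075
2 0.0003 0.0075
1 0.0002 0.0075
0 0.0001 0.0075
```

The gripper still holds the crossbar. In the side crop a steel arm near (565,160) has tipped towards the handle, so the pawl is clear. I'll lower the board at about 0.4 rad/s, checking for a catch.

```bash

python3 -m crank '[{"dp":[0.0083,0,0.0051],"delta_rot":[0,0,0],"fingers":-1},{"dp":[0.0126,0,0.0082],"delta_rot":[0,0,0],"fingers":-1},{"dp":[0.0123,0,0.0086],"delta_rot":[0,0,0],"fingers":-1},{"dp":[0.012,0,0.009],"delta_rot":[0,0,0],"fingers":-1},{"dp":[0.0117,0,0.0094],"delta_rot":[0,0,0],"fingers":-1},{"dp":[0.0113,0,0.0098],"delta_rot":[0,0,0],"fingers":-1},{"dp":[0.011,0,0.0102],"delta_rot":[0,0,0],"fingers":-1},{"dp":[0.0106,0,0.0106],"delta_rot":[0,0,0],"fingers":-1}]' >/dev/null; python3 ck.py
python3 -m crank '[{"dp":[0.0102,0,0.011],"delta_rot":[0,0,0],"fingers":-1},{"dp":[0.0098,0,0.0113],"delta_rot":[0,0,0],"fingers":-1},{"dp":[0,0,0],"delta_rot":[0,0,0],"fingers":-1}]' >/dev/null; python3 ck.py
```

```text
t 6.33 th 45.3 r 212.3 down -0.8 rad 6.7 lat 4.5 gap 0.465
t 6.58 th 40.7 r 212.0 down 0.1 rad 4.5 lat 4.5 gap 0.459
```

```bash

python3 -m crank '[{"dp":[0.0094,0,0.0117],"delta_rot":[0,0,0],"fingers":-1},{"dp":[0,0,0],"delta_rot":[0,0,0],"fingers":-1},{"dp":[0,0,0],"delta_rot":[0,0,0],"fingers":-1}]' >/dev/null; python3 ck.py
```

```text
t 6.83 th 38.9 r 211.9 down -0.2 rad 5.8 lat 5.3 gap 0.461
```

```bash

python3 -m crank '[{"dp":[0.0114,0,0.01],"delta_rot":[0,0,0],"fingers":-1},{"dp":[0.0106,0,0.0103],"delta_rot":[0,0,0],"fingers":-1},{"dp":[0.0082,0,0.0126],"delta_rot":[0,0,0],"fingers":-1},{"dp":[0,0,0],"delta_rot":[0,0,0],"fingers":-1}]' >/dev/null; python3 ck.py
python3 -m crank '[{"dp":[0.0077,0,0.0129],"delta_rot":[0,0,0],"fingers":-1},{"dp":[0.0073,0,0.0131],"delta_rot":[0,0,0],"fingers":-1},{"dp":[0.0068,0,0.0134],"delta_rot":[0,0,0],"fingers":-1},{"dp":[0,0,0],"delta_rot":[0,0,0],"fingers":-1}]' >/dev/null; python3 ck.py
```

```text
t 7.17 th 33.0 r 212.3 down 0.5 rad -3.0 lat 5.7 gap 0.458
t 7.50 th 26.8 r 212.4 down 0.7 rad -1.2 lat 5.7 gap 0.460
```

```bash

python3 -m crank '[{"dp":[0.0063,0,0.0136],"delta_rot":[0,0,0],"fingers":-1},{"dp":[0.0059,0,0.0138],"delta_rot":[0,0,0],"fingers":-1},{"dp":[0.0054,0,0.014],"delta_rot":[0,0,0],"fingers":-1},{"dp":[0.0049,0,0.0142],"delta_rot":[0,0,0],"fingers":-1},{"dp":[0,0,0],"delta_rot":[0,0,0],"fingers":-1}]' >/dev/null; python3 ck.py
python3 -m crank '[{"dp":[0.0044,0,0.0144],"delta_rot":[0,0,0],"fingers":-1},{"dp":[0.0039,0,0.0145],"delta_rot":[0,0,0],"fingers":-1},{"dp":[0.0034,0,0.0146],"delta_rot":[0,0,0],"fingers":-1},{"dp":[0.0029,0,0.0147],"delta_rot":[0,0,0],"fingers":-1},{"dp":[0,0,0],"delta_rot":[0,0,0],"fingers":-1}]' >/dev/null; python3 ck.py
python3 -m crank '[{"dp":[0.0023,0,0.0148],"delta_rot":[0,0,0],"fingers":-1},{"dp":[0.001,0,0.0074],"delta_rot":[0,0,0],"fingers":-1},{"dp":[0,0,0],"delta_rot":[0,0,0],"fingers":-1}]' >/dev/null; python3 ck.py
```

```text
t 7.92 th 18.6 r 212.6 down -0.3 rad 0.8 lat 6.6 gap 0.465
t 8.33 th 10.4 r 212.7 down 0.6 rad 2.0 lat 6.2 gap 0.458
t 8.58 th 7.5 r 212.7 down -0.1 rad 1.6 lat 5.7 gap 0.460
```

```bash

python3 -m crank '[{"dp":[0.0008,0,0.0075],"delta_rot":[0,0,0],"fingers":-1},{"dp":[0.0007,0,0.0075],"delta_rot":[0,0,0],"fingers":-1},{"dp":[0,0,0],"delta_rot":[0,0,0],"fingers":-1}]' >/dev/null; python3 ck.py
python3 -m crank '[{"dp":[0.0006,0,0.0075],"delta_rot":[0,0,0],"fingers":-1},{"dp":[0.0005,0,0.0075],"delta_rot":[0,0,0],"fingers":-1},{"dp":[0,0,0],"delta_rot":[0,0,0],"fingers":-1}]' >/dev/null; python3 ck.py
python3 -m crank '[{"dp":[0.0003,0,0.0075],"delta_rot":[0,0,0],"fingers":-1},{"dp":[0,0,0],"delta_rot":[0,0,0],"fingers":-1}]' >/dev/null; python3 ck.py
python3 -m crank '[{"dp":[0.0002,0,0.0075],"delta_rot":[0,0,0],"fingers":-1},{"dp":[0,0,0],"delta_rot":[0,0,0],"fingers":-1}]' >/dev/null; python3 ck.py
```

```text
t 8.83 th 5.5 r 212.7 down -0.0 rad 2.4 lat 5.5 gap 0.459
t 9.08 th 3.4 r 212.7 down 0.7 rad 2.4 lat 6.7 gap 0.462
t 9.25 th 2.5 r 212.7 down 0.1 rad 1.9 lat 7.0 gap 0.462
t 9.42 th 1.4 r 212.8 down 0.5 rad 1.9 lat 6.1 gap 0.459
```

```bash

python3 -m crank '[{"dp":[0,0,0.0075],"delta_rot":[0,0,0],"fingers":-1},{"dp":[0,0,0],"delta_rot":[0,0,0],"fingers":-1}]' >/dev/null; python3 ck.py
python3 -m crank '[{"dp":[0,0,0.005],"delta_rot":[0,0,0],"fingers":-1},{"dp":[0,0,0],"delta_rot":[0,0,0],"fingers":-1},{"dp":[0,0,0],"delta_rot":[0,0,0],"fingers":-1}]' >/dev/null; python3 ck.py
```

```text
t 9.58 th 0.4 r 212.8 down 0.6 rad 1.9 lat 6.9 gap 0.461
t 9.83 th 0.2 r 212.8 down -10.5 rad 5.0 lat 5.9 gap 0.459
```

The board is flat on its rest: it reads 0.3° and pushes back with 10 N. Next I'll raise it to about 25° and then let it down onto the second notch.

```bash

python3 -m crank '[{"dp":[0,0,-0.0125],"delta_rot":[0,0,0],"fingers":-1},{"dp":[-0.0005,0,-0.015],"delta_rot":[0,0,0],"fingers":-1},{"dp":[-0.0011,0,-0.015],"delta_rot":[0,0,0],"fingers":-1},{"dp":[-0.0015,0,-0.015],"delta_rot":[0,0,0],"fingers":-1},{"dp":[-0.0018,0,-0.0149],"delta_rot":[0,0,0],"fingers":-1},{"dp":[-0.0023,0,-0.0148],"delta_rot":[0,0,0],"fingers":-1},{"dp":[-0.0029,0,-0.0147],"delta_rot":[0,0,0],"fingers":-1},{"dp":[0,0,0],"delta_rot":[0,0,0],"fingers":-1}]' >/dev/null; python3 ck.py
python3 -m crank '[{"dp":[-0.0034,0,-0.0146],"delta_rot":[0,0,0],"fingers":-1},{"dp":[-0.0039,0,-0.0145],"delta_rot":[0,0,0],"fingers":-1},{"dp":[-0.0044,0,-0.0144],"delta_rot":[0,0,0],"fingers":-1},{"dp":[-0.0049,0,-0.0142],"delta_rot":[0,0,0],"fingers":-1},{"dp":[-0.0054,0,-0.014],"delta_rot":[0,0,0],"fingers":-1},{"dp":[0,0,0],"delta_rot":[0,0,0],"fingers":-1}]' >/dev/null; python3 ck.py
```

```text
t 10.50 th 14.0 r 212.5 down 4.8 rad -1.9 lat 6.5 gap 0.460
t 11.00 th 24.2 r 212.8 down 3.6 rad -4.5 lat 5.3 gap 0.459
```

```bash

python3 -m crank '[{"dp":[0.0031,0,0.0069],"delta_rot":[0,0,0],"fingers":-1},{"dp":[0.0031,0,0.0069],"delta_rot":[0,0,0],"fingers":-1},{"dp":[0,0,0],"delta_rot":[0,0,0],"fingers":-1}]' >/dev/null; python3 ck.py
python3 -m crank '[{"dp":[0.0028,0,0.007],"delta_rot":[0,0,0],"fingers":-1},{"dp":[0,0,0],"delta_rot":[0,0,0],"fingers":-1}]' >/dev/null; python3 ck.py
python3 -m crank '[{"dp":[0.0014,0,0.0035],"delta_rot":[0,0,0],"fingers":-1},{"dp":[0,0,0],"delta_rot":[0,0,0],"fingers":-1}]' >/dev/null; python3 ck.py
python3 -m crank '[{"dp":[0.0014,0,0.0035],"delta_rot":[0,0,0],"fingers":-1},{"dp":[0,0,0],"delta_rot":[0,0,0],"fingers":-1}]' >/dev/null; python3 ck.py
```

```text
t 11.25 th 22.0 r 212.7 down 0.6 rad -1.3 lat 5.0 gap 0.461
t 11.42 th 21.0 r 212.8 down 0.9 rad -1.5 lat 5.7 gap 0.458
t 11.58 th 20.5 r 212.8 down 0.5 rad -0.4 lat 5.2 gap 0.460
t 11.75 th 20.0 r 212.8 down -1.5 rad -0.9 lat 6.3 gap 0.459
```

```bash

python3 -m crank '[{"dp":[0.0014,0,0.0035],"delta_rot":[0,0,0],"fingers":-1},{"dp":[0,0,0],"delta_rot":[0,0,0],"fingers":-1}]' >/dev/null; python3 ck.py
python3 -m crank '[{"dp":[0.0014,0,0.0035],"delta_rot":[0,0,0],"fingers":-1},{"dp":[0,0,0],"delta_rot":[0,0,0],"fingers":-1}]' >/dev/null; python3 ck.py
```

```text
t 11.92 th 19.6 r 212.8 down -3.3 rad 0.6 lat 5.9 gap 0.463
t 12.08 th 19.2 r 212.8 down -5.5 rad 1.5 lat 5.2 gap 0.462
```

```bash

python3 -m crank '[{"dp":[0.0014,0,0.0035],"delta_rot":[0,0,0],"fingers":-1},{"dp":[0,0,0],"delta_rot":[0,0,0],"fingers":-1},{"dp":[0,0,0],"delta_rot":[0,0,0],"fingers":-1}]' >/dev/null; python3 ck.py
python3 - <<'E'
from h import *
p,d,m=shot('side','side3'); shot('scene','scene3')
for n,(c0,c1,r0,r1) in {'scene':(300,385,150,225),'side':(295,375,110,200)}.items():
    z=np.load('pics/%s3.npz'%n); P=pts(z,z['d']); hsv=cv2.cvtColor(z['p'],cv2.COLOR_RGB2HSV)
    M=np.zeros((400,640),bool); M[r0:r1,c0:c1]=1
    M&=(hsv[...,0]>16)&(hsv[...,0]<32)&(hsv[...,1]>40)&(hsv[...,2]>170)&(P[...,2]>.12)
    Q=P[cv2.erode(M.astype(np.uint8),np.ones((3,3)))>0]
    for _ in range(5):
        u,s,v=np.linalg.svd(Q-Q.mean(0),full_matrices=False); nn=v[2]*np.sign(v[2][2]); r=(Q-Q.mean(0))@nn; Q=Q[abs(r)<max(.004,2*r.std())]
    print(n,len(Q),'tilt',np.degrees(np.arccos(nn[2])),r.std())
E
```

```text
t 12.33 th 18.9 r 212.8 down -7.1 rad 2.8 lat 5.3 gap 0.463
scene 1411 tilt 18.014047892793727 0.0018932056434046954
side 518 tilt 18.342340441136656 0.001744447853073624
```

```bash

python3 -m crank '[{"dp":[-0.0014,0,-0.0035],"delta_rot":[0,0,0],"fingers":-1},{"dp":[-0.0014,0,-0.0035],"delta_rot":[0,0,0],"fingers":-1},{"dp":[0,0,0],"delta_rot":[0,0,0],"fingers":-1}]' >/dev/null; python3 ck.py
python3 -c "
import cv2,numpy as np
a=cv2.resize(cv2.imread('pics/scene3.png')[160:260,350:430],(400,500)); b=cv2.resize(cv2.imread('pics/side3.png')[105:205,300:380],(400,500))
cv2.imwrite('pics/crop3.png',np.hstack([a,b]))"
```

```text
t 12.68 th 19.7 r 212.9 down -0.5 rad -1.5 lat 6.1 gap 0.460
```

View pics/crop3.png

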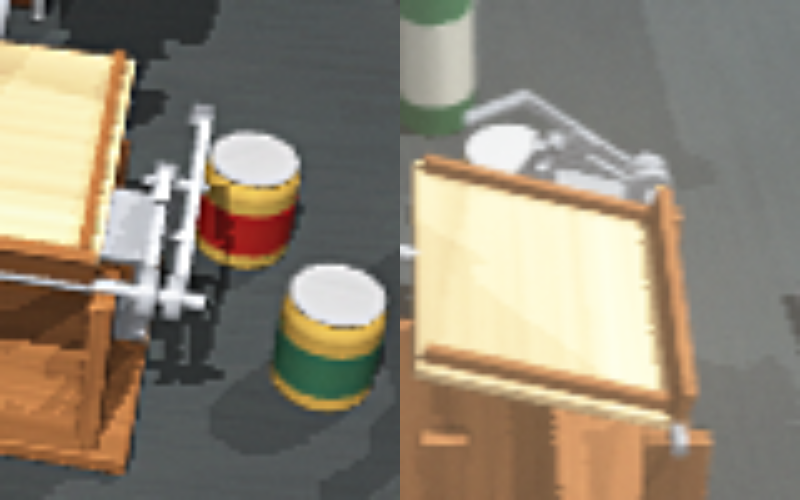

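The crop shows the board low and the plates beside can 1. With the hand relaxed the board reads 19.7° at about zero hand force, so the notch is carrying it. I'll open a little and check it by camera.

```bash

python3 -m crank '[{"dp":[0,0,0],"delta_rot":[0,0,0],"fingers":0.3},{"dp":[0,0,0],"delta_rot":[0,0,0],"fingers":0.5},{"dp":[0,0,0],"delta_rot":[0,0,0],"fingers":1},{"dp":[0,0,0],"delta_rot":[0,0,0],"fingers":1},{"dp":[0,0,0],"delta_rot":[0,0,0],"fingers":1},{"dp":[0,0,0],"delta_rot":[0,0,0],"fingers":1}]'
python3 -m crank '[{"dp":[0,0,-0.03],"delta_rot":[0,0,0],"fingers":1},{"dp":[0,0,-0.06],"delta_rot":[0,0,0],"fingers":1},{"dp":[0,0,-0.07],"delta_rot":[0,0,0],"fingers":1},{"dp":[0,0,-0.07],"delta_rot":[0,0,0],"fingers":1},{"dp":[0,0,-0.07],"delta_rot":[0,0,0],"fingers":1},{"dp":[0,0,0],"delta_rot":[0,0,0],"fingers":1},{"dp":[0,0,0],"delta_rot":[0,0,0],"fingers":1}]'
python3 - <<'E'
from h import *
for n,(c0,c1,r0,r1) in {'scene':(300,385,150,225),'side':(295,375,110,200)}.items():
    shot(n,n+'4')
    z=np.load('pics/%s4.npz'%n); P=pts(z,z['d']); hsv=cv2.cvtColor(z['p'],cv2.COLOR_RGB2HSV)
    M=np.zeros((400,640),bool); M[r0:r1,c0:c1]=1
    M&=(hsv[...,0]>16)&(hsv[...,0]<32)&(hsv[...,1]>40)&(hsv[...,2]>170)&(P[...,2]>.12)
    Q=P[cv2.erode(M.astype(np.uint8),np.ones((3,3)))>0]
    for _ in range(5):
        u,s,v=np.linalg.svd(Q-Q.mean(0),full_matrices=False); nn=v[2]*np.sign(v[2][2]); r=(Q-Q.mean(0))@nn; Q=Q[abs(r)<max(.004,2*r.std())]
    print(n,len(Q),'tilt',np.degrees(np.arccos(nn[2])))
a=cv2.imread('pics/scene4.png')[100:300,200:500]; b=cv2.imread('pics/side4.png')[70:270,200:500]
cv2.imwrite('pics/crop4.png',np.hstack([cv2.resize(a,(400,267)),cv2.resize(b,(400,267))]))
E
```

```text
t: 13.18
tcp_pos: [0.4643, 0.0882, 0.2549]
tool_rot: [0.044, 0.999, -0.0, -0.0]
force: [-0.1, 0.6, -0.7]
finger_gap: 1.002
gripper_force: 0.0
t: 13.77
tcp_pos: [0.4651, 0.0883, 0.407]
tool_rot: [0.044, 0.999, -0.0, 0.003]
force: [0.5, -0.2, -0.5]
finger_gap: 1.003
gripper_force: 0.0
scene 1461 tilt 19.02785506281864
side 510 tilt 19.394069735008788
```

View pics/crop4.png

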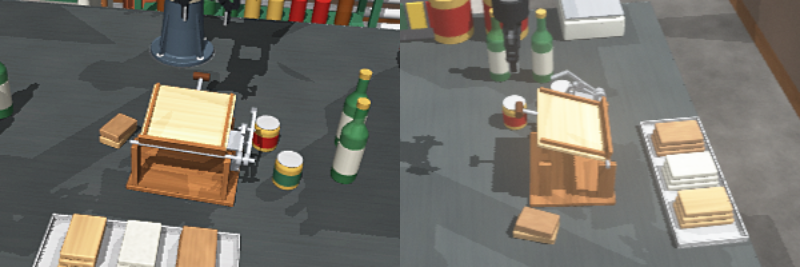

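The board stands alone at about 19.3°, which is the second notch. The hand is clear, and the cans, packs and bottles are where they were. I'm handing the job in.

```bash
python3 -c "
from station import manip
print(manip.sign_off())"
```

```text
the job is handed in; nothing more can be done
None
```

The job is handed in: I raised the board to its top stop at about 59°, let it down flat by hand, and left it propped hands-off in the second notch (cameras read about 19.2°), with the bottles, cans and snack packs looking undisturbed in the last pictures.

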